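# Wedge the sample cylinder tight in the bench vice

### The arm

A 6-joint arm with a two-finger parallel gripper is mounted at the origin on a cart in front of the work surface, level with it; the furniture and walls round the work are solid. World frame = base frame: x ahead of the robot, y to its left, z up, the work surface at z = 0. Lengths are in mm, angles in degrees, forces in N, time in s.
With the tool pointing down it reaches from about 325 to 925 mm from the base axis. Payload 3.1 kg.
Tool frame: the origin (TCP) lies at the very end of the fingers, on their centre line; the grasp point (between the pads) lies grasp_offset behind it (grasp_offset is the distance from the TCP to the grasp point, in mm); z points along the fingers, x is the direction in which the jaws open and shut, and the axes are right-handed (so a half turn about z gives the same grasp; the last joint's range is limited). The gripper opens to 85 mm and grips with 20 to 120 N. Pads are 22 mm wide; open, the fingers measure 114 mm over their backs; the gripper's body (76 mm by 85 mm) begins 54 mm behind the grasp point. The pads swing forward as they close: fully open they stand 13 mm farther back than shut.
Start: joints at [59.977, 12.427, 92.441, -0, 75.132, -6.429], TCP at [250.146, 572.771, 231.3] pointing down, gripper open.
Joint ranges: [-157.48, 157.48], [-44.54, 120.13], [17.64, 146.25], [-64.5, 244.5], [7.68, 150.69], [-147.95, 147.95]. Speed limits (degrees/s): [159.86, 159.86, 180, 180, 180, 180].

### API

Orientations are given as [roll, pitch, yaw] about the fixed x, y, z axes, in that order (R = Rz(yaw) Ry(pitch) Rx(roll)).
In Python, from station import * gives the robot as it stands. Calls block until the motion is done:
- goto(position, orientation): joint-space move of the TCP to a pose.
- move_l(position, attitude=None, speed=150): straight line of the TCP; attitude=None keeps the orientation; speed is the mean speed in mm/s.
- move_j(angles): joint-space move.
- grip(opening, squeeze=None): finger opening in mm; squeeze is the grip in N (None keeps the last); returns when the fingers have stopped.
- wait(seconds).
- solve_ik(position, orientation): joint angles nearest the present ones, or None.
- get_obs(): the state.
- get_image(name): name is "scene" or "top" or "wrist"; returns the picture (480x640x3 uint8, red, green, blue); there is no depth.
- get_calibration(name): a dict with "fx", "fy", "cx", "cy" (pixels), "R" (3x3) and "t" (3): a world point X has camera coordinates R X + t; the wrist camera has in their place "mount" (4x4, takes a point from camera to tool coordinates, whose origin is the TCP and whose axes are the tool frame's). Camera axes: x right, y down, z forward; pixel columns grow to the right and rows downward; lengths in mm; the calibration is good to about 2 mm. A picture is of the moment at which its call begins: read the wrist's pose just before it. get_calibration takes no time and is no camera call.
A pose or a line that the arm cannot do raises Unreachable and nothing moves.
- sign_off(): hands the job in, once; it reports no verdict.
Trained networks look in the newest picture that a camera, given by its name, has taken for a name from the list of things; names that differ only in an ending like _2 or _b are one class to them, and where a whole thing is asked for, a point or a joint stands for the part that bears it (a point fixed in the world has none). Each returns a list of dicts, best first, with "score" (0 to 1); they miss things now and then, are a little off and sometimes report something else, mostly with a low value. They report only what shows in the picture. A call takes as long as a camera call.
- spot_in(name, camera): "extent" ([centre column, centre row, width, height] in pixels, round what is visible of it).
- regions_of(name, camera): "region" (480x640 bool, what is visible of it) and "extent" ([centre column, centre row, width, height] in pixels, round what is visible of it).
The state is a dict: "t": time; "joint_pos": joint angles; "qvel": joint speeds; "effort": joint torques, N m; "tcp_pos": TCP position; "ee_rot": TCP orientation; "wrist_force": force on the tool from outside, world axes, zero at the start; "moment": the same for the moment, N m; "grip_width": finger opening in mm.
Only numpy, scipy, OpenCV 4.12 (cv2) and the standard library are available. Lean on these libraries where they do the work, as an engineer would, in place of code of your own. Each camera call takes 0.05 s, during which the arm holds its last target.

### The job

The steel sample cylinder lies loose in the wedge vice. Set the dark wedge by hand into the slot between the fence and the jaw, thin end first, its flat side along the fence and its thick end sticking out to the left; then take the soft-faced hammer and tap the thick end lightly, with at least two separate taps, until the wedge no longer advances and the jaw grips the cylinder tightly (no hard blows: the cylinder is thin-walled; and do not force the wedge with the gripper). Finally lay the hammer flat on the bench, clear of the vice and the wedge, and leave the other things where they stand.

Things in the scene. Friction and masses are not known exactly. Their poses are not given: they have to be found in the camera images.
- vice: Wedge vice fixed on the bench: aluminium base plate (x -82..66, y -70..80, z 0..16 mm) with a steel fence (x -74..-55, y -68..76, top z 55 mm). Origin at bench level. x points from the fence across slot, jaw and cylinder to the stop, away from the robot; y runs along the slot, to the left. The slot, between fence and jaw, is open above and at both ends; its floor is z 16 mm.
- slot_start (a point): Where the wedge's origin goes when it is set in by hand: on the slot floor, on the fence's face, 68 mm to the vice's +y; the wedge's axes parallel to the vice's. The wedge then has about 4 to 5 mm of play across the slot, and its thick end stands 53 mm out of the vice's +y end; from there it is driven along the vice's -y.
- jaw: Moving steel jaw, 100 mm long, top z 54 mm; slides along the vice's x only, up to 14 mm, stiffly (2 N, more when fast). Origin: the vice's origin when fully back. Its back is slanted 1:6 like the wedge; its rubber-lined front meets the cylinder. The stop behind the cylinder stands differently each time by 3 mm, so where the wedge gets tight must be felt.
- wedge: Dark steel wedge, 0.22 kg, standing on the bench left of the vice: 130 mm long (its y), 40 mm high. Flat on one side (x = 0, goes against the fence); 16 mm thick at the thin end (y -65 mm), tapering 1:6 (self-locking) to 32.7 mm at y +35; from there to the thick end (y +65) a head with parallel sides. Origin: underside, mid length, on the flat side.
- wedge_grip (a point): Middle of the wedge's parallel-sided head (32.7 mm across its x, 30 mm long), 20 mm above its underside: grip it here from above; set in the slot, this part stays outside the vice.
- wedge_head (a point): Middle of the thick end face, 22 mm above the wedge's underside (38 mm above the bench once in the slot): tap here, along the wedge's -y. It goes 35 to 60 mm: slack at first (2 to 6 N), then, when the jaw meets the cylinder, resistance climbs within a few mm. Tight: taps reaching 14 to 25 N move it by less than 1 mm. Blows of 50 N dent the cylinder.
- cylinder: Steel sample cylinder, 41 mm in diameter, 176 mm long with its valve, lying in the vice's cradle between jaw and stop, parallel to the slot, at the start with 1 to 5 mm of play. Origin: at the middle of its plain end. Not to be handled.
- hammer: Soft-faced hammer, 0.32 kg, lying flat left of the vice, handle pointing back to the robot. Origin: at the bench under the middle of the head. Head along y, 82 mm long, 28 mm in diameter, white plastic ends, axis 14 mm above the underside. Handle along -x: flat-sided wooden neck 15 mm wide, 21 mm high, x -14..-76 mm; rubber grip 22 mm wide, 28 mm high to x -166 mm.
- hammer_neck (a point): Middle of the wooden neck, 48 mm behind the head's axis, 14 mm above the hammer's underside: a good place to grip, across the neck, from above.
- hammer_face (a point): Middle of the striking face at the hammer's -y end (the end that looks towards the vice), 41 mm from the middle of the head.
- wash: Plastic squeeze bottle, 186 mm tall, at the back; bystander. Origin at its foot.
- gauge: Spare round pressure gauge, 75 x 58 x 30 mm, behind the wedge; bystander. Origin at its foot.
- cutter: Tube cutter, 106 mm long, lying right of the vice; bystander. Origin at its foot.
- adapter: Small brass tube adapter, 24 mm tall, right of the vice; bystander. Origin at its foot.

How it is judged (in metres and radians):
On the way, in this order (a step that is already met when the one before it is completed fails the run):
1. the wedge stands started in the slot, thin end first, flat on the floor along the fence, and is let go (x of wedge in the frame of vice between -0.062 and -0.047 m and y of wedge in the frame of vice between 0.035 and 0.085 m and y of wedge_head in the frame of vice above 0.09 m and z of wedge in the frame of vice below 0.0185 m and angle between wedge's own z axis and vertical below 0.08 rad and angle between the y axis of wedge and the y axis of vice, either way round below 0.15 rad and contact force between the fingers and wedge below 0.01 N), for 0.1 s.
2. the held hammer taps the thick end of the wedge (contact force between hammer and wedge above 2 N).
3. the hammer is drawn back off the wedge by 5 mm or more (contact force between hammer and wedge below 0.01 N and y of hammer_face in the frame of wedge_head above 0.005 m).
4. the hammer taps the wedge again (contact force between hammer and wedge above 2 N).
5. the hammer is drawn back again (all of step 3).
At the end, for the whole second after the job is handed in: The jaw presses the cylinder with more than 20 N by the wedge alone, the wedge sits on the slot floor at rest, and the hammer lies flat (within 7 degrees) and still on the bench, touching neither vice nor wedge (contact force between jaw and cylinder above 20 N and height (world z) of hammer below 0.006 m and angle between hammer's own z axis and vertical below 0.12 rad and linear speed of hammer below 0.02 m/s and contact force between hammer and vice below 0.05 N and contact force between hammer and wedge below 0.05 N and linear speed of wedge below 0.01 m/s and z of wedge in the frame of vice below 0.022 m).
It fails at once if a blow or push of the hammer on the wedge exceeds 50 N and dents the cylinder (contact force between hammer and wedge above 50 N).
It fails at once if the gripper, not the hammer, forces the wedge tight (contact force between the fingers and wedge above 0.5 N and contact force between jaw and cylinder above 8 N).
It fails at once if the hammer or the robot knocks the cylinder (contact force between any of hammer, the fingers, the arm and cylinder above 1 N).
It fails at once if the squeeze bottle, the gauge, the tube cutter or the brass adapter is shifted by more than 20 mm (distance of any of wash, gauge, cutter, adapter from where it was at the start of the episode above 0.02 m).
It also fails if it takes over 56 s, if anything falls off the work surface, if the arm or the gripper's body presses on something with over 40 N, if the wrist force passes 120 N, or if a joint passes its speed limit or range.

## Working session

There is one attempt and no reset: what is moved stays moved. The work goes in short steps, each a Python script; the robot and the scene stay as the last script left them, time stands still between calls to the robot, and variables do not carry over. Pictures are saved under pics/ and viewed, and the job is handed in when it is done.

```bash
ls; mkdir -p pics
python3 - <<'E'
from station import *
import cv2
o=get_obs();print(o)
for n in ("scene","top","wrist"):
    im=get_image(n);cv2.imwrite(f"pics/{n}0.png",im[:,:,::-1]);c=get_calibration(n);print(n,c)
    for k in ("vice","wedge","hammer","jaw","cylinder"):
        r=spot_in(k,n);print(k,[(round(a['score'],2),[round(float(v)) for v in a['extent']]) for a in r[:2]])
E
```

```text
pics
{'t': 0.0, 'joint_pos': array([ 5.99770690e+01,  1.24771885e+01,  9.25282055e+01, -1.83629156e-03,
        7.51300877e+01, -6.42900811e+00]), 'qvel': array([ 0.04807534,  0.12335088, -0.00554812,  0.03566476,  0.06637646,
       -0.03773538]), 'effort': array([-1.75483754e-03, -3.96848059e+01, -3.03845608e+01, -3.49069978e-04,
        9.87289095e-03,  1.77399505e-05]), 'tcp_pos': array([249.74600048, 572.05740337, 229.96607181]), 'ee_rot': array([-1.79986592e+02,  1.34828359e-01,  6.64065663e+01]), 'wrist_force': array([-0.79046006, -0.07138055,  0.89617148]), 'moment': array([-0.0337637 , -0.01538646, -0.03698757]), 'grip_width': 85.29407478135593}
scene {'fx': 480.948343319859, 'fy': 480.948343319859, 'cx': 316.44626417786316, 'cy': 237.71330856494464, 'R': array([[ 0.8436328 , -0.53689492,  0.00524801],
       [-0.40622527, -0.64463958, -0.64762708],
       [ 0.35109077,  0.54422757, -0.76193938]]), 't': array([-597.90504387,  203.04331368,  817.28549885])}
vice [(0.91, [299, 274, 102, 61])]
wedge [(0.83, [288, 205, 46, 47])]
hammer [(0.6, [202, 214, 83, 34])]
jaw [(0.76, [29
[... 415 characters left out ...]
0.82, [327, 278, 77, 75])]
wedge [(0.71, [252, 234, 63, 19])]
hammer [(0.58, [218, 308, 62, 84]), (0.25, [248, 232, 60, 20])]
jaw [(0.74, [326, 283, 56, 23])]
cylinder [(0.95, [336, 264, 81, 28])]
wrist {'fx': 377.3459991135691, 'fy': 377.3459991135691, 'cx': 320.5734725655209, 'cy': 242.2757207648791, 'mount': array([[ 9.99999606e-01,  8.86942083e-04, -4.68603799e-05,
         6.00221224e-01],
       [-8.35710957e-04,  9.57480449e-01,  2.88496952e-01,
        -7.37672023e+01],
       [ 3.00747985e-04, -2.88496799e-01,  9.57480813e-01,
        -1.42207181e+02],
       [ 0.00000000e+00,  0.00000000e+00,  0.00000000e+00,
         1.00000000e+00]])}
vice []
wedge []
hammer []
jaw []
cylinder []
```

View pics/scene0.png

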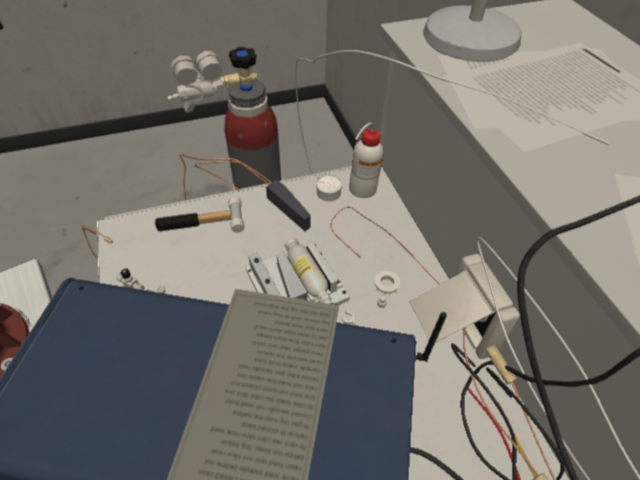

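View pics/top0.png

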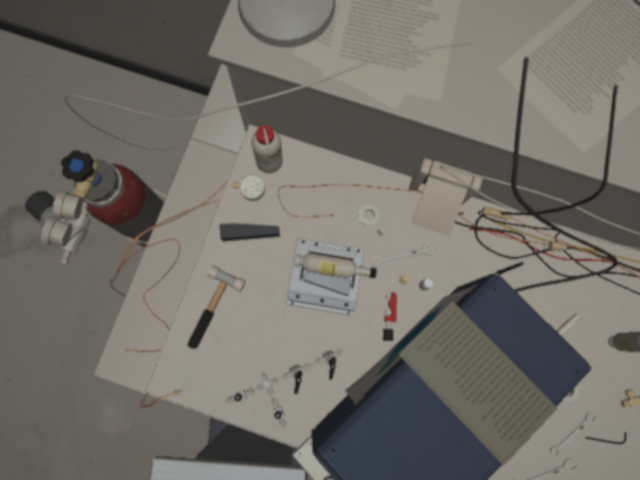

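View pics/wrist0.png

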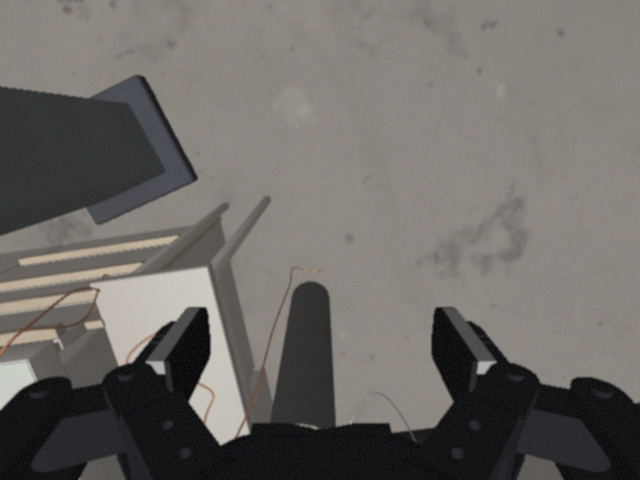

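The top view shows the vice at about (325,277), the wedge at (250,232) and the hammer with its head at (226,278). The scene view agrees. Next I'll get rough world positions.

```bash
cat > h.py <<'E'
from station import *
import numpy as np, cv2
from scipy.spatial.transform import Rotation as Ro
def rotm(e): return Ro.from_euler('xyz',e,degrees=True).as_matrix()
def cam(name,obs=None):
    c=get_calibration(name); K=np.array([[c['fx'],0,c['cx']],[0,c['fy'],c['cy']],[0,0,1]])
    if name=='wrist':
        T=np.eye(4);T[:3,:3]=rotm(obs['ee_rot']);T[:3,3]=obs['tcp_pos']
        M=np.linalg.inv(T@np.array(c['mount']));return K,M[:3,:3],M[:3,3]
    return K,np.array(c['R']),np.array(c['t'])
def p2w(C,px,z):
    K,R,t=C;px=np.atleast_2d(np.array(px,float))
    d=(R.T@np.linalg.inv(K)@np.c_[px,np.ones(len(px))].T).T; o=-R.T@t
    s=(z-o[2])/d[:,2];return o+s[:,None]*d
def w2p(C,X):
    K,R,t=C;X=np.atleast_2d(X);c=(K@(R@X.T+t[:,None])).T;return c[:,:2]/c[:,2:]
E
python3 - <<'E'
from h import *
C=cam('top');np.set_printoptions(precision=1,suppress=True)
print('base corners z16',p2w(C,[[298,240],[363,247],[356,313],[290,304]],16))
print('wedge top',p2w(C,[[221,226],[279,228],[279,237],[222,240]],40))
print('hammer head',p2w(C,[[211,268],[243,284],[200,330],[222,288],[191,345],[212,310]],20))
S=cam('scene')
print(p2w(S,[[269,190],[309,223],[235,215],[158,222]],30))
E
```

```text
base corners z16 [[ 628.9 -110.1   16. ]
 [ 623.2 -255.4   16. ]
 [ 476.8 -247.3   16. ]
 [ 486.2 -103.1   16. ]]
wedge top [[643.7  60.1  40. ]
 [648.1 -67.3  40. ]
 [628.  -68.9  40. ]
 [612.7  54.8  40. ]]
hammer head [[552.2  76.   20. ]
 [522.    2.5  20. ]
 [417.   85.4  20. ]
 [510.1  47.4  20. ]
 [384.3 101.1  20. ]
 [461.2  64.2  20. ]]
[[621.   53.8  30. ]
 [643.4 -74.1  30. ]
 [525.8  26.2  30. ]
 [384.6  92.1  30. ]]
```

Run:
```python
from h import *
goto([560,-60,230],[180,0,0]);wait(0.3)
o=get_obs();im=get_image('wrist');print(o['t'],o['tcp_pos'],o['ee_rot'],o['joint_pos'].round(1))
cv2.imwrite('pics/w1.png',im[:,:,::-1]);np.save('w1.npy',im);np.save('w1o.npy',np.r_[o['tcp_pos'],o['ee_rot']])
for k in ("wedge","hammer","vice"):
    for r in regions_of(k,'wrist')[:1]: print(k,r['score'],r['extent']); np.save('m_'+k,r['region'])
```

```text
3.7 [560.05665111 -59.55921623 229.97667614] [-1.79995418e+02  2.03052042e-03  4.09429491e-02] [-13.2   5.  101.    0.   74.  -13.3]
wedge 0.73 [408.8, 143.5, 52.0, 157.2]
hammer 0.69 [212.7, 77.4, 222.7, 135.5]
vice 0.88 [316.6, 314.1, 146.5, 149.4]
```

View pics/w1.png

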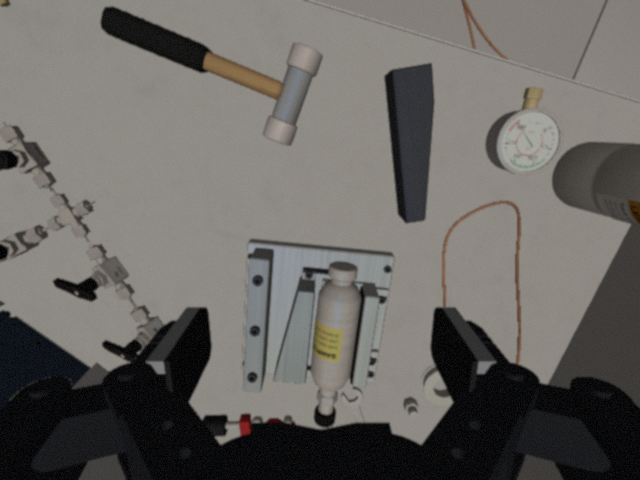

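The one wrist view shows all of it: the hammer's head runs from (305,55) to (281,132), the wedge from (410,65) to (411,220), and the vice covers (244..394, 240..390). I'll zoom in to get accurate corners.

Run:
```python
import cv2
im=cv2.imread('pics/w1.png')
cv2.imwrite('pics/c1.png',cv2.resize(im[50:230,370:450],None,fx=3.3,fy=3.3,interpolation=cv2.INTER_CUBIC))
cv2.imwrite('pics/c2.png',cv2.resize(im[230:400,235:405],None,fx=3.5,fy=3.5,interpolation=cv2.INTER_CUBIC))
cv2.imwrite('pics/c3.png',cv2.resize(im[0:160,90:330],None,fx=3.3,fy=3.3,interpolation=cv2.INTER_CUBIC))
```

```text
(no output)
```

View pics/c1.png

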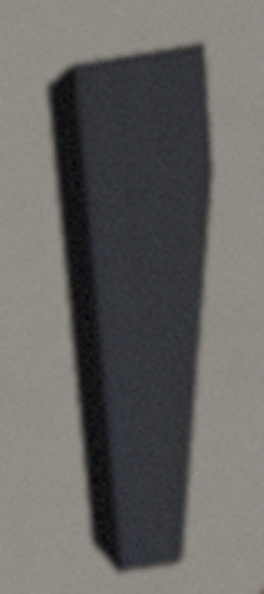

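View pics/c2.png

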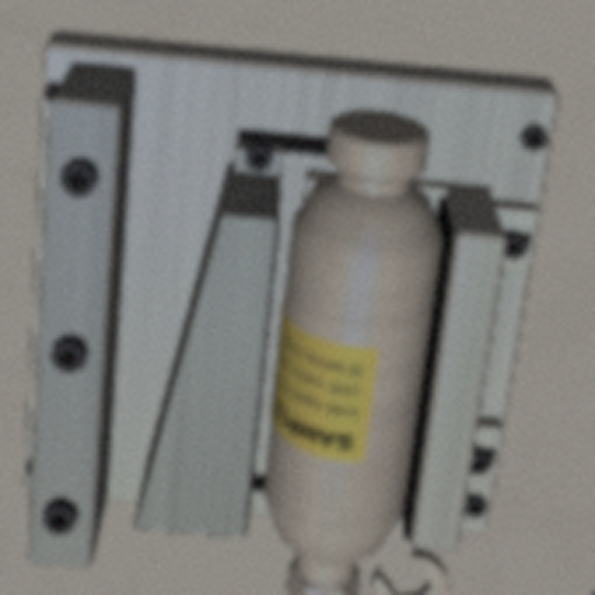

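View pics/c3.png

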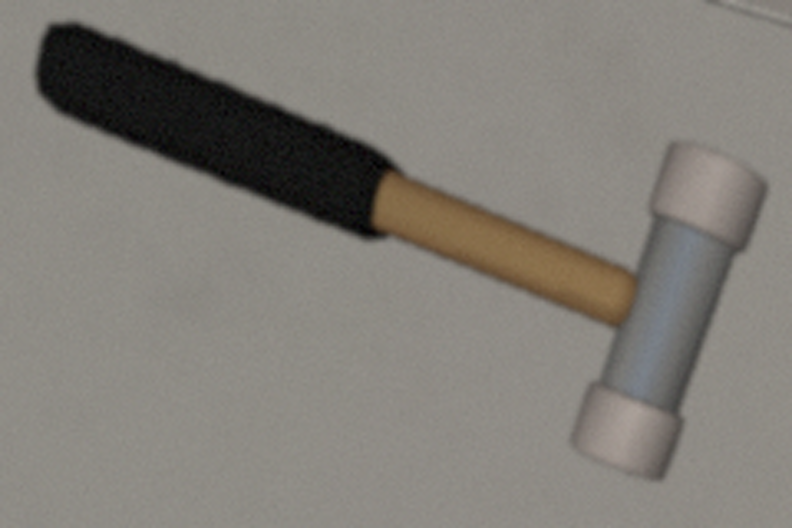

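```bash
cat > fit.py <<'E'
from h import *
from scipy.optimize import least_squares
def fit(C,P,px,x0):
    P=np.array(P,float);px=np.array(px,float)
    def W(q):
        c,s=np.cos(q[2]),np.sin(q[2]);return np.c_[q[0]+c*P[:,0]-s*P[:,1],q[1]+s*P[:,0]+c*P[:,1],P[:,2]]
    r=least_squares(lambda q:(w2p(C,W(q))-px).ravel(),x0,loss='soft_l1',x_scale=[100,100,.1])
    return r.x,(w2p(C,W(r.x))-px).round(1)
E
python3 - <<'E'
from fit import *
np.set_printoptions(precision=2,suppress=True)
v=np.load('w1o.npy');C=cam('wrist',dict(tcp_pos=v[:3],ee_rot=v[3:]))
def cr(L,o,s): return np.array(o)+np.array(L)/s
W=[[0,65,40],[32.7,65,40],[32.7,35,40],[16,-65,40],[0,-65,40],[0,65,0],[0,-65,0]]
print('wedge',*fit(C,W,cr([[80,70],[203,45],[211,168],[182,557],[121,570],[52,85],[99,543]],(370,50),3.3),[620,0,.1]))
V=[[-82,80,16],[66,80,16],[-74,76,55],[-55,76,55],[-55,-68,55],[-74,-68,55],[-74,76,16],[-55,76,16]]
print('vice',*fit(C,V,cr([[47,46],[553,90],[50,97],[118,103],[92,565],[28,562],[72,66],[133,70]],(235,230),3.5),[560,-170,-.04]))
H=[[0,41,14],[0,-41,14],[-76,0,14],[-166,0,14]]
print('hammer',*fit(C,H,cr([[720,160],[618,460],[378,203],[50,62]],(90,0),3.3),[540,40,-.35]))
E
```

```text
wedge [628.28  -3.8    0.16] [[-2.1 -1.8]
 [ 1.2 -1.4]
 [ 1.5  0.6]
 [ 0.1  2.2]
 [ 0.9  1. ]
 [-1.5  0.3]
 [-1.2 -0.4]]
vice [ 562.08 -179.37   -0.09] [[-1.  -1.8]
 [ 3.1 -0.7]
 [-1.2  1.3]
 [ 0.7  1.5]
 [-0.1  4.5]
 [-0.8  3.8]
 [-0.2 -2.9]
 [ 1.6 -2.3]]
hammer [533.71  42.67  -0.37] [[-0.8 -0.8]
 [-1.4  0.6]
 [ 4.1 -0.1]
 [ 0.5  0.2]]
```

Run:
```python
from fit import *
np.set_printoptions(precision=2,suppress=True)
v=np.load('w1o.npy');K,R,t=cam('wrist',dict(tcp_pos=v[:3],ee_rot=v[3:]))
def cr(L,o,s): return np.array(o)+(np.array(L)+.5)/s-.5
W=np.array([[0,65,40],[32.7,65,40],[32.7,35,40],[16,-65,40],[0,-65,40],[0,65,0],[0,-65,0]],float)
V=np.array([[-82,80,16],[66,80,16],[-74,76,55],[-55,76,55],[-55,-68,55],[-74,-68,55],[-74,76,16],[-55,76,16]],float)
H=np.array([[0,41,14],[0,-41,14],[-76,0,14],[-166,0,14]],float)
wp=cr([[80,70],[203,45],[211,168],[182,557],[121,570],[52,85],[99,543]],(370,50),3.3)
vp=cr([[47,46],[553,90],[50,97],[118,103],[92,565],[28,562],[72,66],[133,70]],(235,230),3.5)
hp=cr([[720,160],[618,460],[378,203],[50,62]],(90,0),3.3)
def tr(q,P):
    c,s=np.cos(q[2]),np.sin(q[2]);return np.c_[q[0]+c*P[:,0]-s*P[:,1],q[1]+s*P[:,0]+c*P[:,1],P[:,2]]
def f(q,full=False):
    a=q[9:12];R2=Ro.from_rotvec([a[1],a[2],0]).as_matrix()@R
    cen=-R.T@t+np.array([0,0,a[0]]);C=(K,R2,-R2@cen)
    e=[w2p(C,tr(q[:3],W))-wp,w2p(C,tr(q[3:6],V))-vp,w2p(C,tr(q[6:9],H))-hp]
    if full:return e
    return np.r_[np.vstack(e).ravel(),a/[10,.02,.02]]
r=least_squares(f,[628,-4,.16,562,-179,-.09,533,42,-.37,0,0,0],loss='soft_l1',x_scale=[100,100,.1]*3+[10,.02,.02])
print(r.x,*f(r.x,True),sep='\n')
im=cv2.imread('pics/w1.png');im=cv2.resize(im[0:400,90:450],None,fx=1.5,fy=1.5)
for q,P in((r.x[:3],W),(r.x[3:6],V),(r.x[6:9],H)):
    a=r.x[9:12];R2=Ro.from_rotvec([a[1],a[2],0]).as_matrix()@R;cen=-R.T@t+np.array([0,0,a[0]])
    for p in w2p((K,R2,-R2@cen),tr(q,P)): cv2.circle(im,tuple(int(x) for x in (p-[90,0])*1.5),2,(0,0,255),-1)
cv2.imwrite('pics/o1.png',im)
```

```text
[ 631.96  -11.98    0.17  563.19 -190.93   -0.1   535.55   34.41   -0.37
    4.6     0.02   -0.01]
[[-1.59 -0.38]
 [ 1.08 -0.07]
 [ 1.34  1.39]
 [-0.08  0.66]
 [ 1.12 -0.46]
 [-1.26  0.32]
 [-1.   -2.45]]
[[-0.84 -1.06]
 [ 0.11 -0.09]
 [-0.69  2.65]
 [ 0.75  2.84]
 [ 0.07  0.7 ]
 [-0.13  0.11]
 [-0.2  -2.28]
 [ 1.2  -1.68]]
[[-1.19 -0.45]
 [-1.35  0.11]
 [ 4.36  0.01]
 [ 0.63  0.16]]
```

View pics/o1.png

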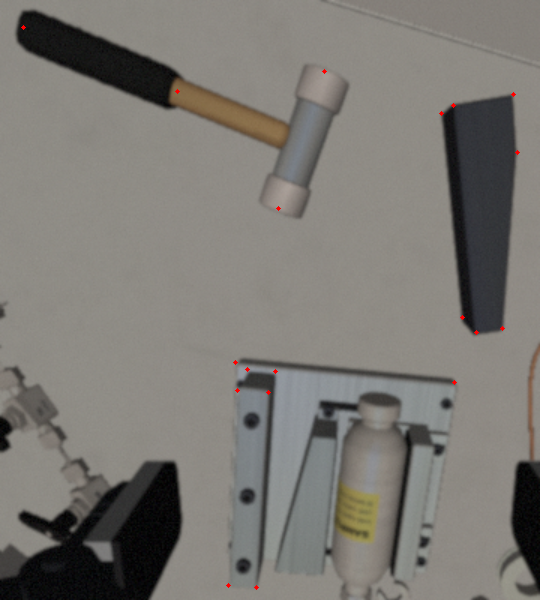

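Run:
```python
from h import *
goto([650,-90,190],[180,0,90]);wait(0.3)
o=get_obs();im=get_image('wrist');print(o['t'],o['tcp_pos'],o['ee_rot'],o['joint_pos'].round(1))
cv2.imwrite('pics/w2.png',im[:,:,::-1]);np.save('w2o.npy',np.r_[o['tcp_pos'],o['ee_rot']])
```

```text
5.6083 [649.97352508 -89.96130486 190.22337384] [1.79984859e+02 3.64374972e-03 8.99954146e+01] [ -14.    18.1   90.     0.    71.9 -104. ]
```

View pics/w2.png

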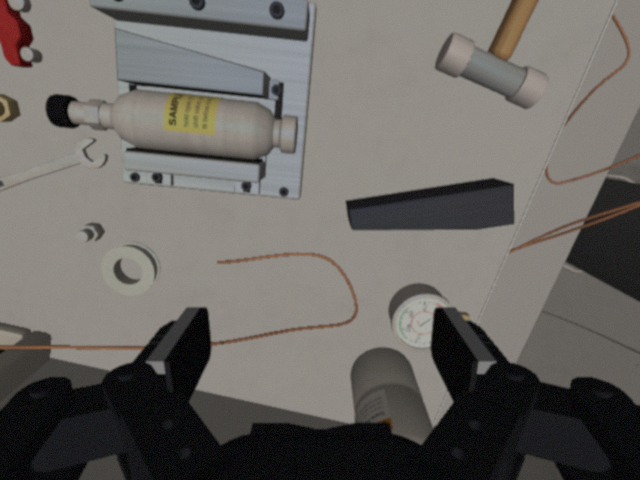

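Run:
```python
import cv2
im=cv2.imread('pics/w2.png')
def s(n,r0,r1,c0,c1,f): cv2.imwrite(f'pics/{n}.png',cv2.resize(im[r0:r1,c0:c1],None,fx=f,fy=f,interpolation=cv2.INTER_CUBIC))
s('d1',170,240,335,525,4); s('d2',0,205,85,325,3); s('d3',0,115,425,560,5)
```

```text
(no output)
```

View pics/d1.png

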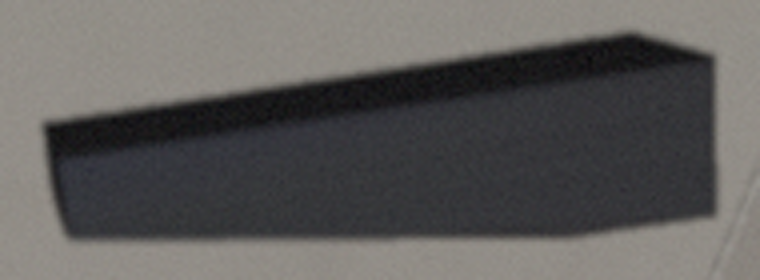

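View pics/d2.png

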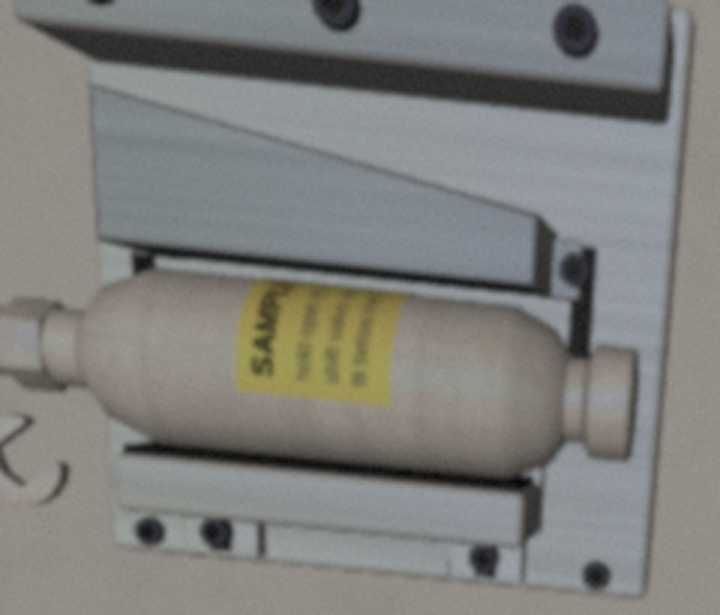

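View pics/d3.png

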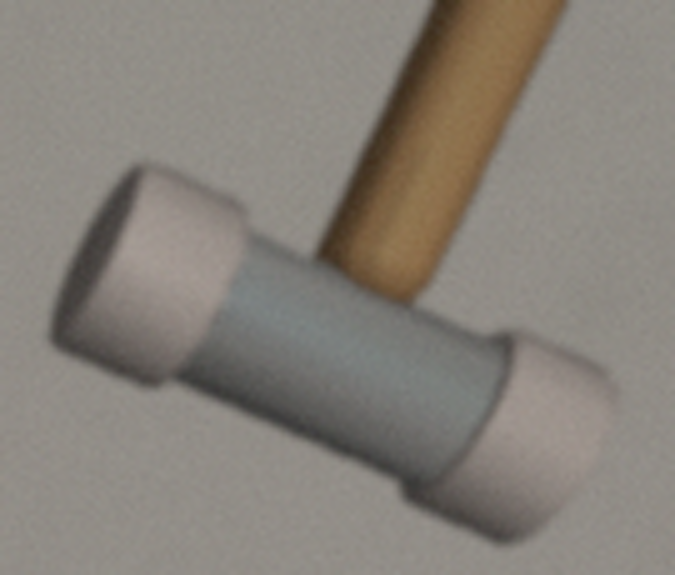

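```bash
cat > joint.py <<'E'
from fit import *
np.set_printoptions(precision=2,suppress=True,linewidth=150)
def cr(L,o,s): return np.array(o)+(np.array(L)+.5)/s-.5
W=[[0,65,40],[32.7,65,40],[32.7,35,40],[16,-65,40],[0,-65,40],[0,65,0],[0,-65,0]]
D={}
D[1]=[(0,W,cr([[80,70],[203,45],[211,168],[182,557],[121,570],[52,85],[99,543]],(370,50),3.3)),
 (1,[[-82,80,16],[66,80,16],[-74,76,55],[-55,76,55],[-55,-68,55],[-74,-68,55],[-74,76,16],[-55,76,16]],cr([[47,46],[553,90],[50,97],[118,103],[92,565],[28,562],[72,66],[133,70]],(235,230),3.5)),
 (2,[[0,41,14],[0,-41,14],[-166,0,14]],cr([[720,160],[618,460],[50,62]],(90,0),3.3))]
D[2]=[(0,W,cr([[713,60],[714,212],[580,233],[72,236],[63,158],[637,36],[46,124]],(335,170),4)),
 (1,[[-55,76,55],[-55,76,16],[-55,-68,16],[-55,-68,55],[66,80,16],[66,-70,16]],cr([[660,92],[666,120],[92,63],[22,22],[643,592],[118,543]],(85,0),3)),
 (2,[[0,-41,14],[0,41,14]],cr([[98,258],[565,455]],(425,0),5))]
def tr(q,P):
    P=np.array(P,float);c,s=np.cos(q[2]),np.sin(q[2]);return np.c_[q[0]+c*P[:,0]-s*P[:,1],q[1]+s*P[:,0]+c*P[:,1],P[:,2]]
def cam2(i,m):
    v=np.load(f'w{i}o.npy');c=get_calibration('wrist');K=np.array([[c['fx'],0,c['cx']],[0,c['fy'],c['cy']],[0,0,1]])
    T=np.eye(4);T[:3,:3]=rotm(v[3:]);T[:3,3]=v[:3]
    dM=np.eye(4);dM[:3,:3]=Ro.from_rotvec(m[3:6]).as_matrix();M=np.array(c['mount'])@dM;M[:3,3]+=m[:3]
    I=np.linalg.inv(T@M);return K,I[:3,:3],I[:3,3]
def f(q,full=False):
    e=[]
    for i in D:
        C=cam2(i,q[9:15])
        for o,P,px in D[i]: e.append(w2p(C,tr(q[3*o:3*o+3],P))-px)
    if full:return e
    return np.r_[np.vstack(e).ravel(),q[9:12]/1.5,q[12:15]/.006]
E
python3 - <<'E'
from joint import *
r=least_squares(f,[630,-8,.16,562,-183,-.09,534,38,-.37]+[0]*6,loss='soft_l1',x_scale=[100,100,.1]*3+[3]*3+[.01]*3)
print(r.x);np.save('jq.npy',r.x)
for e in f(r.x,True):print(e.T)
r0=least_squares(lambda q:f(np.r_[q,[0]*6]),r.x[:9],loss='soft_l1',x_scale=[100,100,.1]*3)
print(r0.x,r.cost,r0.cost)
E
```

```text
[ 628.04   -3.32    0.16  559.59 -182.5    -0.09  532.39   43.54   -0.37   -0.79   -1.87   -6.12   -0.     -0.     -0.  ]
[[-1.71  0.88  1.1  -0.46  0.64 -0.95 -1.13]
 [-1.23 -0.62  0.7   0.34 -0.91  0.5  -2.12]]
[[-0.6   0.75 -0.91  0.53  0.02 -0.29  0.04  1.43]
 [-0.7   0.3   2.27  2.47  2.46  1.77 -1.9  -1.3 ]]
[[-0.3  -0.47  4.49]
 [-0.53 -0.59  0.87]]
[[ 0.22  0.49 -3.16 -0.16 -0.61 -2.56  0.52]
 [-0.75  0.98  1.41  0.01  0.57 -1.27 -0.21]]
[[ 0.15  0.34  2.69 -4.47  0.71  0.35]
 [-1.43  1.8   0.79 -1.27  0.24 -0.17]]
[[ 0.55 -0.75]
 [-1.04  0.51]]
[ 627.79   -3.28    0.16  561.84 -179.88   -0.09  534.3    43.01   -0.36] 40.24034253765011 63.028742609534646
```

Run:
```python
from joint import *
q=np.load('jq.npy')
C=cam2(1,q[9:15]);print('gauge near edge z30/0',p2w(C,[[498,145]],20),'centre',p2w(C,[[527,140]],30), 'hose end',p2w(C,[[533,97]],15))
g=tr(q[:3],[[16.35,50,20]])[0];print(g,np.degrees(q[2]))
grip(62)
a=[180,0,float(np.degrees(q[2]))]
goto([g[0],g[1],90],a);wait(.2)
o=get_obs();im=get_image('wrist');np.save('w3o.npy',np.r_[o['tcp_pos'],o['ee_rot']]);print(o['t'],o['tcp_pos'],o['grip_width'])
cv2.imwrite('pics/w3.png',im[:,:,::-1])
```

```text
gauge near edge z30/0 [[721.81   0.12  20.  ]] centre [[742.45   4.93  30.  ]] hose end [[749.66  41.8   15.  ]]
[636.09  48.67  20.  ] 9.29931938166126
7.6667 [636.46  48.3   90.4 ] 62.05645039290152
```

View pics/w3.png

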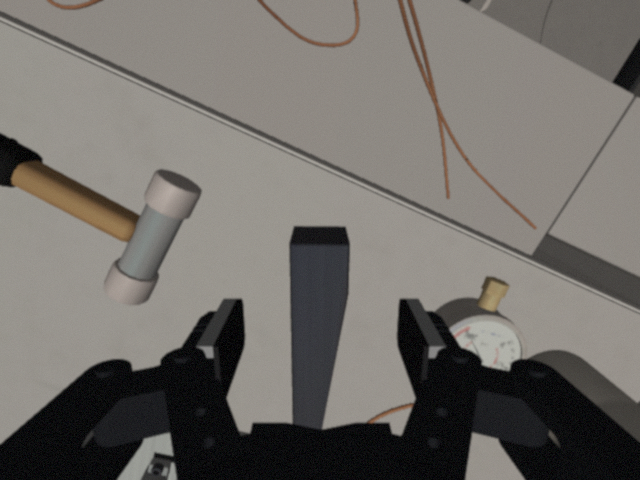

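Run:
```python
from joint import *
q=np.load('jq.npy')
for m in (np.zeros(6),q[9:15]):
    print(w2p(cam2(3,m),tr(q[:3],[[0,65,40],[32.7,65,40],[32.7,35,40],[0,65,0]])))
    C=cam2(3,m); e=p2w(C,[[291,243],[349,243],[295,228]],40);print(e)
```

```text
[[289.03 243.4 ]
 [350.31 243.43]
 [349.05 294.97]
 [294.06 225.01]]
[[618.54  61.22  40.  ]
 [649.07  66.24  40.  ]
 [619.46  69.75  40.  ]]
[[292.47 241.63]
 [351.86 241.74]
 [350.53 291.74]
 [297.01 223.73]]
[[616.84  59.92  40.  ]
 [648.38  65.15  40.  ]
 [617.8   68.74  40.  ]]
```

Run:
```python
from joint import *
q=np.load('jq.npy');g=tr(q[:3],[[16.35,50,20]])[0]
move_l([g[0],g[1],7],speed=80);o=get_obs();print(o['tcp_pos'],o['wrist_force'])
grip(25,50);o=get_obs();print(o['grip_width'],o['wrist_force'])
move_l([g[0],g[1],100],speed=100);o=get_obs();print(o['t'],o['grip_width'],o['wrist_force'],o['tcp_pos'])
# over the slot, high
v=q[3:6];yd=float(np.degrees(v[2]))
t=tr(v,[[-55+16.35+2,63+50,0]])[0]
goto([t[0],t[1],100],[180,0,yd]);wait(.3)
o=get_obs();im=get_image('wrist');np.save('w4o.npy',np.r_[o['tcp_pos'],o['ee_rot']]);print(o['t'],o['tcp_pos'],o['ee_rot'],o['wrist_force'],o['moment'])
cv2.imwrite('pics/w4.png',im[:,:,::-1])
im=get_image('scene');cv2.imwrite('pics/s4.png',cv2.resize(im[150:350,180:430,::-1],None,fx=3,fy=3))
```

```text
[636.86  48.65   7.8 ] [ 0.59  0.49 -0.84]
31.948874195298828 [ 0.47 -0.48  3.05]
10.3583 32.02650627037913 [ 0.06 -0.44 -2.52] [635.19  48.69  98.91]
11.325 [534.49 -65.92 100.07] [-180.     -0.02   -5.32] [ 0.34  0.67 -1.41] [ 0.08 -0.04 -0.05]
```

View pics/w4.png

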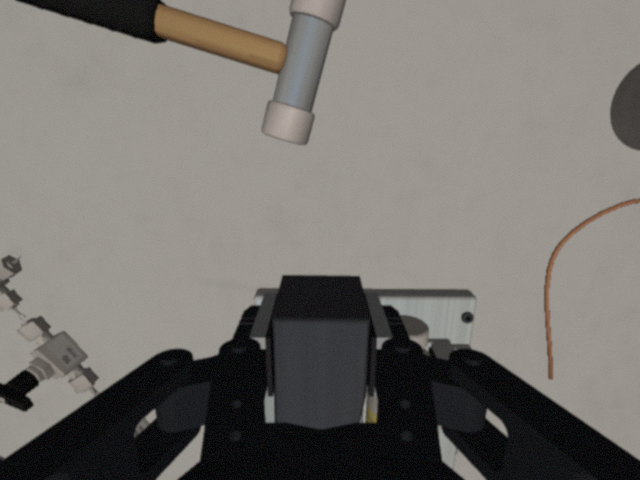

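View pics/s4.png

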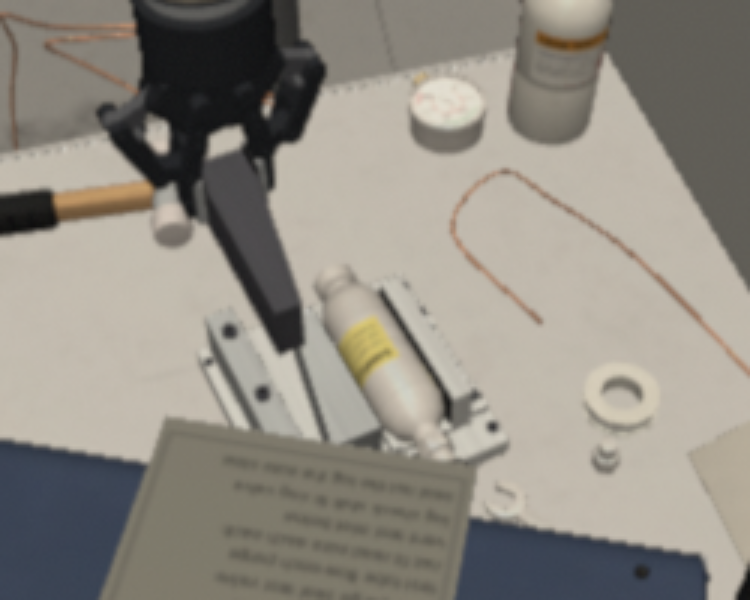

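Run:
```python
from joint import *
q=np.load('jq.npy');v=np.load('w4o.npy');Cw=cam2(4,q[9:15]);Cw0=cam2(4,np.zeros(6));S=cam('scene')
P=np.array([[0,65,40],[32.7,65,40],[0,65,0],[32.7,65,0],[0,-65,40],[16,-65,40],[0,-65,0],[16,-65,0]],float)
Rz=Ro.from_euler('z',v[5],degrees=True).as_matrix()
for p in (0,4,8):
    X=P-[16.35,50,20]; X=X@Ro.from_euler('x',p,degrees=True).as_matrix().T+[0,0,13]
    X=X@Rz.T+v[:3]
    print(p,'wrist',w2p(Cw,X)[:4].round(0).tolist(),w2p(Cw0,X)[:4].round(0).tolist());print('scene crop',((w2p(S,X)-[180,150])*3).round(0).tolist())
```

```text
0 wrist [[276.0, 314.0], [372.0, 315.0], [286.0, 271.0], [360.0, 271.0]] [[270.0, 320.0], [371.0, 320.0], [282.0, 274.0], [359.0, 274.0]]
scene crop [[190.0, 160.0], [240.0, 143.0], [197.0, 205.0], [246.0, 188.0], [277.0, 310.0], [304.0, 300.0], [282.0, 354.0], [307.0, 344.0]]
4 wrist [[275.0, 320.0], [372.0, 320.0], [286.0, 269.0], [361.0, 269.0]] [[270.0, 326.0], [371.0, 326.0], [282.0, 272.0], [359.0, 272.0]]
scene crop [[191.0, 160.0], [241.0, 143.0], [196.0, 202.0], [245.0, 185.0], [279.0, 321.0], [305.0, 310.0], [281.0, 360.0], [307.0, 350.0]]
8 wrist [[275.0, 325.0], [372.0, 325.0], [286.0, 268.0], [361.0, 268.0]] [[269.0, 331.0], [372.0, 331.0], [281.0, 270.0], [360.0, 270.0]]
scene crop [[192.0, 161.0], [242.0, 143.0], [195.0, 200.0], [244.0, 182.0], [280.0, 330.0], [306.0, 320.0], [281.0, 365.0], [306.0, 355.0]]
```

Run:
```python
from joint import *
v=np.load('w4o.npy')
move_l([v[0],v[1],70],speed=100);wait(.2)
o=get_obs();im=get_image('wrist');np.save('w5o.npy',np.r_[o['tcp_pos'],o['ee_rot']]);print(o['t'],o['tcp_pos'],o['wrist_force'])
cv2.imwrite('pics/w5.png',cv2.resize(im[230:,200:500,::-1],None,fx=2.4,fy=2.4))
im=get_image('scene');cv2.imwrite('pics/s5.png',cv2.resize(im[190:310,220:370,::-1],None,fx=5,fy=5,interpolation=cv2.INTER_CUBIC))
im=get_image('top');cv2.imwrite('pics/t5.png',cv2.resize(im[210:330,260:390,::-1],None,fx=5,fy=5,interpolation=cv2.INTER_CUBIC))
```

```text
12.075 [535.22 -66.13  70.8 ] [-0.34  0.44 -2.47]
```

View pics/w5.png

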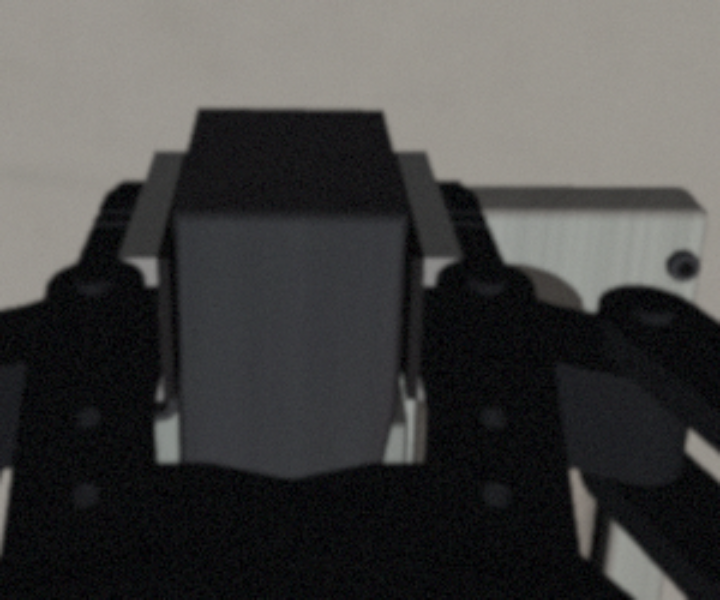

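View pics/s5.png

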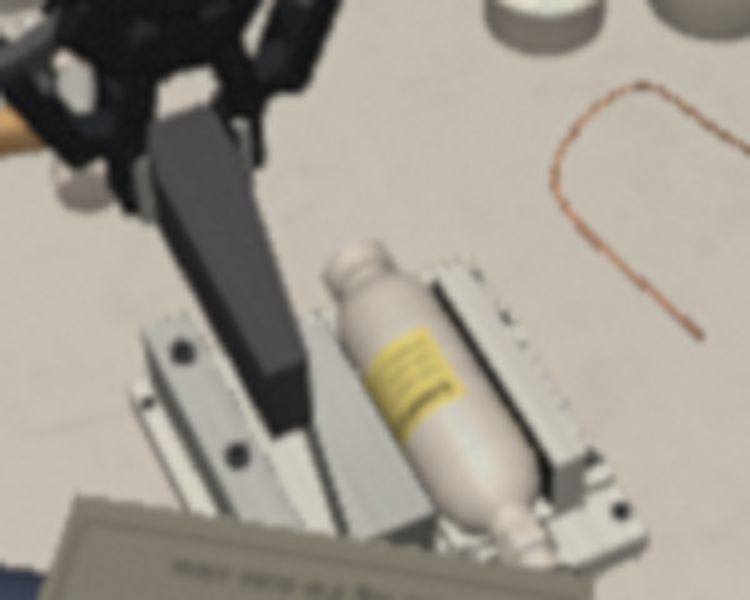

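View pics/t5.png

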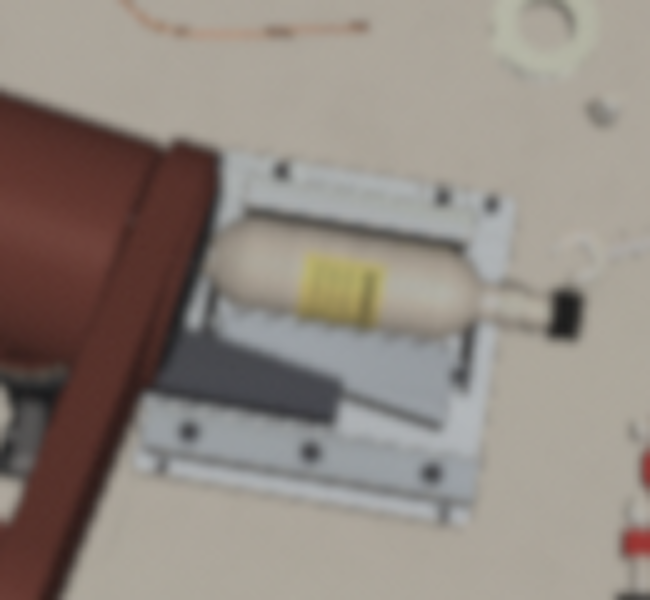

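```bash
python3 - <<'E'
from joint import *
q=np.load('jq.npy');vq=q[3:6]
def inv(X): 
    c,s=np.cos(vq[2]),np.sin(vq[2]);d=X-[vq[0],vq[1],0];return np.c_[c*d[:,0]+s*d[:,1],-s*d[:,0]+c*d[:,1],d[:,2]]
S=cam('scene');T=cam('top');zb=63.8
f=lambda L,o:np.array(o)+(np.array(L)+.5)/5-.5
print('scene fence inner',inv(p2w(S,f([[190,315],[275,520]],(220,190)),55)))
print('scene thin bottom',inv(p2w(S,f([[275,437],[308,428]],(220,190)),zb)),'top',inv(p2w(S,f([[262,378],[303,360]],(220,190)),zb+40)))
print('top fence inner/outer',inv(p2w(T,f([[150,403],[475,455],[140,450],[470,500]],(260,210)),55)))
print('top thin',inv(p2w(T,f([[333,425],[343,380]],(260,210)),zb+40)))
print('top flat edge @left',inv(p2w(T,f([[160,392]],(260,210)),zb+40)))
o=np.load('w5o.npy');X=np.array([o[:3]]);print('tcp',inv(X))
E
python3 - <<'E'
import cv2,numpy as np
for n in('s5','t5'):
    im=cv2.imread(f'pics/{n}.png');
    c=im[280:540,100:400] if n=='s5' else im[320:520,120:500]
    cv2.imwrite(f'pics/{n}z.png',cv2.resize(c,None,fx=2,fy=2,interpolation=cv2.INTER_CUBIC))
E
```

```text
scene fence inner [[-55.51  72.14  55.  ]
 [-64.23 -25.88  55.  ]]
scene thin bottom [[-51.93   0.61  63.8 ]
 [-39.9   -1.08  63.8 ]] top [[-55.36  -2.27 103.8 ]
 [-39.76  -1.53 103.8 ]]
top fence inner/outer [[-54.77  76.31  55.  ]
 [-53.98 -62.47  55.  ]
 [-74.97  77.11  55.  ]
 [-72.94 -63.14  55.  ]]
top thin [[-55.98  -0.41 103.8 ]
 [-37.34  -1.57 103.8 ]]
top flat edge @left [[-54.25  70.79 103.8 ]]
tcp [[-35.22 113.56  70.8 ]]
```

View pics/s5z.png

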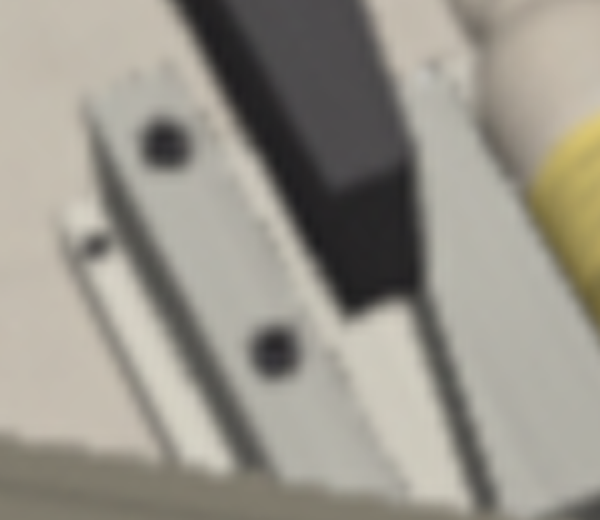

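View pics/t5z.png

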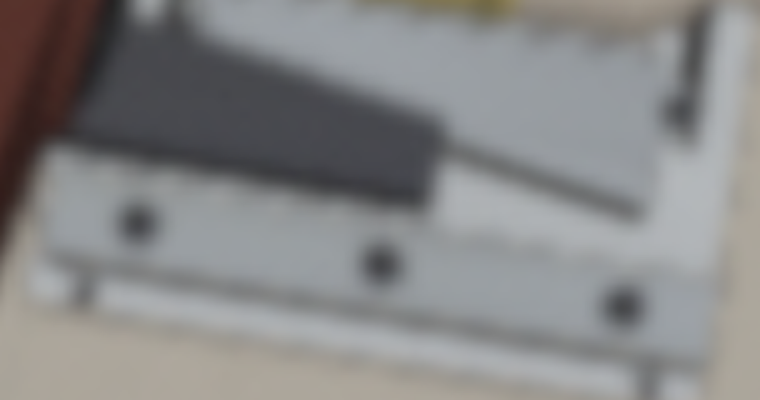

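```bash
cat >> joint.py <<'E'
def inv(X,vq):
    c,s=np.cos(vq[2]),np.sin(vq[2]);d=X-[vq[0],vq[1],0];return np.c_[c*d[:,0]+s*d[:,1],-s*d[:,0]+c*d[:,1],d[:,2]]
E
python3 - <<'E'
from joint import *
q=np.load('jq.npy');vq=q[3:6];S=cam('scene');T=cam('top')
g=lambda L:np.array([220,190])+(np.array([100,280])+np.array(L)/2.)/5
print('scene inner',inv(p2w(S,g([[210,110],[275,235],[345,365],[400,480]]),55),vq))
print('scene outer',inv(p2w(S,g([[90,105],[265,465]]),55),vq))
print('thin',inv(p2w(S,g([[348,320],[415,292]]),63.8),vq))
h=lambda L:np.array([260,210])+(np.array([120,320])+np.array(L)/2.)/5
print('top inner',inv(p2w(T,h([[50,148],[440,232],[710,270]]),55),vq),'outer',inv(p2w(T,h([[50,258],[700,360]]),55),vq))
print('top flat',inv(p2w(T,h([[80,145],[430,205],[445,120],[200,40]]),103.8),vq))
E
```

```text
scene inner [[-53.91  59.65  55.  ]
 [-54.57  27.75  55.  ]
 [-54.86  -4.25  55.  ]
 [-56.18 -30.9   55.  ]]
scene outer [[-73.28  70.77  55.  ]
 [-75.91 -17.39  55.  ]]
thin [[-52.49  -1.53  63.8 ]
 [-39.43  -1.32  63.8 ]]
top inner [[-52.06  78.07  55.  ]
 [-56.08  -6.09  55.  ]
 [-54.67 -63.43  55.  ]] outer [[-74.9   74.13  55.  ]
 [-73.63 -64.09  55.  ]]
top flat [[-55.12  69.82 103.8 ]
 [-55.52  -1.97 103.8 ]
 [-38.04  -2.29 103.8 ]
 [-30.09  49.36 103.8 ]]
```

Run:
```python
from joint import *
q=np.load('jq.npy');v=np.load('w4o.npy')
x,y=v[0]+1.2,v[1]
move_l([x,y,70],speed=60)
f0=get_obs()['wrist_force']
for z in (60,54,48,42,36,31,28,26):
    move_l([x,y,z],speed=50);o=get_obs();d=o['wrist_force']-f0;print(z,o['tcp_pos'],d)
    if d[2]>6 or np.hypot(*d[:2])>8: print('contact');break
print(o['t'],inv(o['tcp_pos'][None],q[3:6]))
im=get_image('scene');cv2.imwrite('pics/s6.png',cv2.resize(im[190:310,220:370,::-1],None,fx=5,fy=5,interpolation=cv2.INTER_CUBIC))
```

```text
60 [534.87 -65.73  59.09] [ 0.85 -0.33  0.94]
54 [535.22 -65.79  53.47] [-0.4  -0.11  0.16]
48 [535.2  -65.79  47.45] [ 0.37  0.29 -0.48]
42 [535.19 -65.78  41.45] [ 0.32 -0.48  0.33]
36 [535.2  -65.8   35.46] [-0.31 -0.17 -0.51]
31 [535.28 -65.81  30.54] [ 0.96 -1.07 -0.36]
28 [535.47 -65.87  27.78] [0.58 0.7  0.14]
26 [535.58 -65.9   25.89] [ 0.48  0.1  -0.25]
14.6417 [[-34.88 113.83  25.89]]
```

View pics/s6.png

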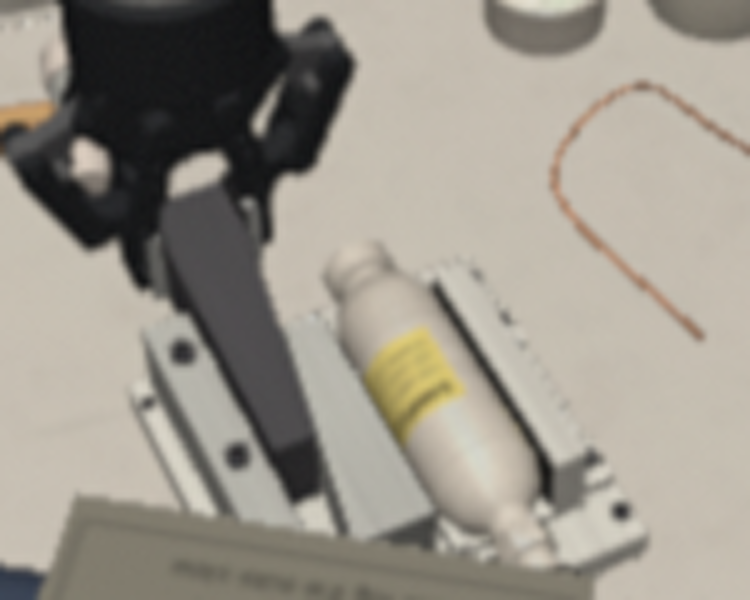

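Run:
```python
from joint import *
q=np.load('jq.npy');v=np.load('w4o.npy')
x,y=v[0]+1.2,v[1];f0=get_obs()['wrist_force']
for z in (25,24.2,23.4,22.7,22):
    move_l([x,y,z],speed=30);o=get_obs();d=o['wrist_force']-f0;print(z,o['tcp_pos'],d)
    if d[2]>3: break
for k in (.6,1.2,1.8):
    move_l([x-k,y,z],speed=30);o=get_obs();d=o['wrist_force']-f0;print(k,o['tcp_pos'],d)
    if np.hypot(*d[:2])>4: break
grip(60);wait(.1)
o=get_obs();print(o['grip_width'],o['wrist_force'])
move_l([x,y,150],speed=160);o=get_obs();print(o['t'])
im=get_image('wrist');np.save('w6o.npy',np.r_[o['tcp_pos'],o['ee_rot']]);cv2.imwrite('pics/w6.png',im[:,:,::-1])
im=get_image('scene');cv2.imwrite('pics/s7.png',cv2.resize(im[190:310,220:370,::-1],None,fx=5,fy=5,interpolation=cv2.INTER_CUBIC))
```

```text
25 [535.64 -65.91  24.96] [ 0.67 -0.8   1.57]
24.2 [535.64 -65.91  24.15] [ 1.26 -0.37  1.58]
23.4 [535.98 -66.    23.85] [-0.42  1.26  4.99]
0.6 [535.84 -66.07  23.88] [1.65 1.28 5.23]
1.2 [535.3  -66.13  23.86] [1.93 0.12 4.27]
1.8 [534.57 -66.14  23.84] [ 2.91 -0.13  5.93]
60.49746698195909 [-0.25 -0.26  0.33]
17.6167
```

View pics/w6.png

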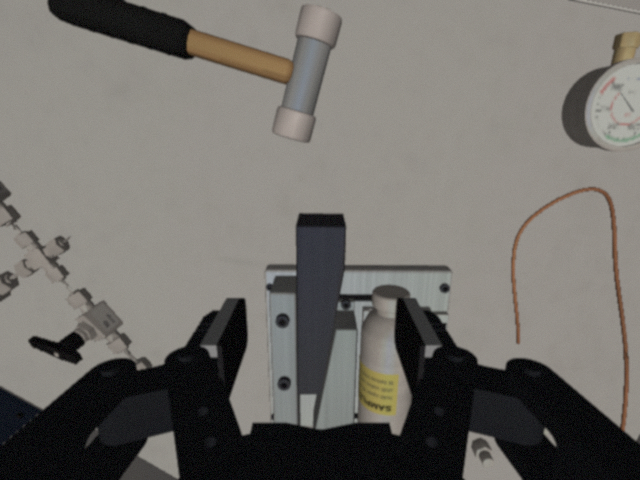

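View pics/s7.png

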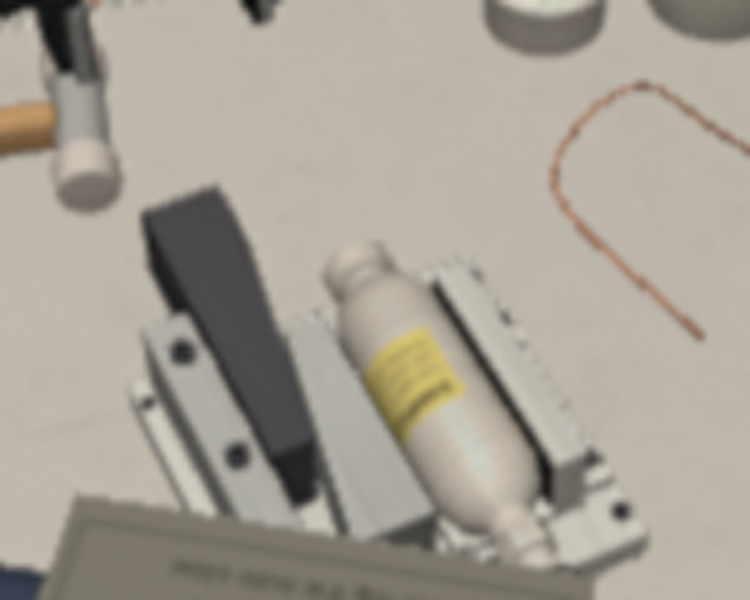

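Run:
```python
from joint import *
q=np.load('jq.npy');h=q[6:9].copy();print(h)
g=tr(h,[[-36,0,0]])[0];a=[180,0,float(np.degrees(h[2]))+90]
goto([g[0],g[1],110],a)
move_l([g[0],g[1],40],speed=120);wait(.1)
o=get_obs();im=get_image('wrist');cv2.imwrite('pics/w7.png',im[:,:,::-1]);np.save('w7o.npy',np.r_[o['tcp_pos'],o['ee_rot']]);print(o['t'],o['tcp_pos'],g)
```

```text
[532.39  43.54  -0.37]
19.55 [500.04  56.42  41.12] [498.81  56.52   0.  ]
```

View pics/w7.png

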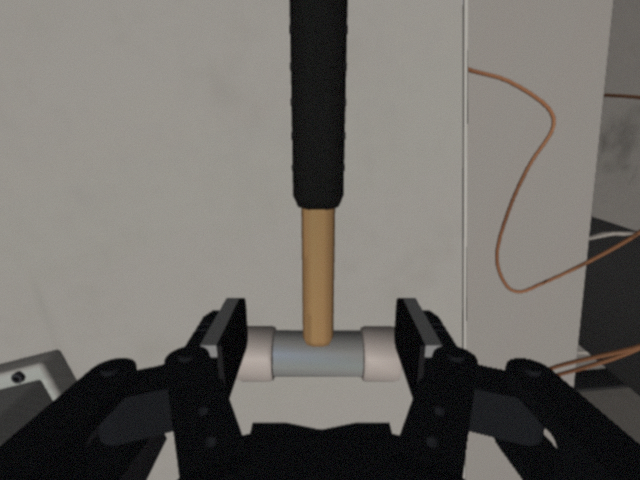

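Run:
```python
from joint import *
q=np.load('jq.npy');v=np.load('w7o.npy');R=rotm(v[3:])
for m in (np.zeros(6),q[9:15]):
    C=cam2(7,m)
    for px,z in (([318,340],20),([318,207],18),([320,331],25),([320,380],8),([243,355],14),([399,355],14)):
        X=p2w(C,[px],z)[0];print(px,z,X,'tool',R.T@(X-v[:3]))
```

```text
[318, 340] 20 [523.69  46.63  20.  ] tool [-0.62 25.54 21.17]
[318, 207] 18 [462.26  70.46  18.  ] tool [ -0.56 -40.34  23.03]
[320, 331] 25 [516.7   50.38  25.  ] tool [ 0.37 17.68 16.16]
[320, 380] 8 [553.97  35.97   8.  ] tool [ 0.35 57.6  33.25]
[243, 355] 14 [521.34   6.05  14.  ] tool [-39.31  37.98  27.17]
[399, 355] 14 [550.3   81.03  14.  ] tool [41.07 37.94 27.24]
[318, 340] 20 [525.95  44.37  20.  ] tool [-1.91 28.47 21.18]
[318, 207] 18 [461.96  69.15  18.  ] tool [ -1.89 -40.15  23.03]
[320, 331] 25 [518.75  48.26  25.  ] tool [-0.87 20.36 16.16]
[320, 380] 8 [557.27  33.33   8.  ] tool [-0.91 61.63 33.26]
[243, 355] 14 [523.52   2.15  14.  ] tool [-42.16  41.42  27.18]
[399, 355] 14 [553.42  80.16  14.  ] tool [41.38 41.16 27.24]
```

Run:
```python
from joint import *
q=np.load('jq.npy');h=q[6:9];v=np.load('w7o.npy')
g=tr(h,[[-36,0,0]])[0]
move_l([g[0],g[1],3],speed=80);o=get_obs();print(o['tcp_pos'],o['wrist_force'])
grip(8,120);o=get_obs();print(o['grip_width'],o['tcp_pos'],o['wrist_force']);z0=o['tcp_pos'][2];np.save('hz.npy',o['tcp_pos'])
move_l([g[0],g[1],90],speed=150)
vq=q[3:6];a=[180,0,float(np.degrees(vq[2]))+90]
p=tr(vq,[[-38-37,129+22+41,0]])[0]
goto([p[0],p[1],80],a)
move_l([p[0],p[1],24+z0],speed=100);wait(.2)
o=get_obs();print(o['t'],o['tcp_pos'],o['ee_rot'],o['grip_width'],o['wrist_force'],o['moment'])
np.save('w8o.npy',np.r_[o['tcp_pos'],o['ee_rot']])
im=get_image('wrist');cv2.imwrite('pics/w8.png',im[:,:,::-1])
im=get_image('scene');cv2.imwrite('pics/s8.png',cv2.resize(im[150:310,200:370,::-1],None,fx=4,fy=4,interpolation=cv2.INTER_CUBIC))
im=get_image('top');cv2.imwrite('pics/t8.png',cv2.resize(im[210:330,220:370,::-1],None,fx=5,fy=5,interpolation=cv2.INTER_CUBIC))
```

```text
[498.55  56.55   2.58] [ 0.3  -0.01 -0.79]
12.442004966240377 [499.46  56.45   3.91] [-1.49 -0.64  5.8 ]
22.7417 [503.98  15.64  28.87] [179.88   0.    84.6 ] 12.468994531486802 [ 0.62 -0.29 -3.23] [ 0.02 -0.09  0.03]
```

View pics/w8.png

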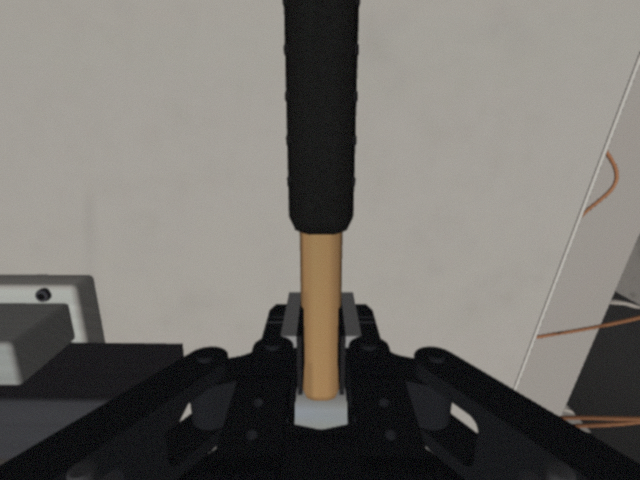

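View pics/s8.png

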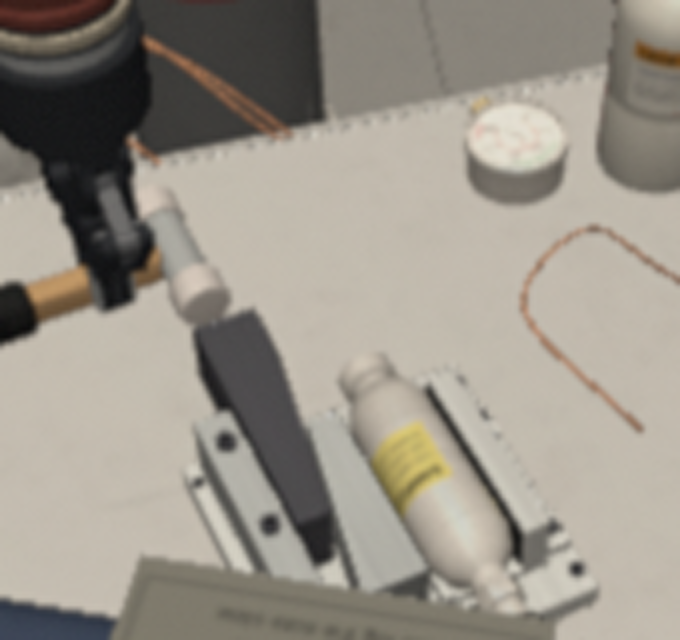

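View pics/t8.png

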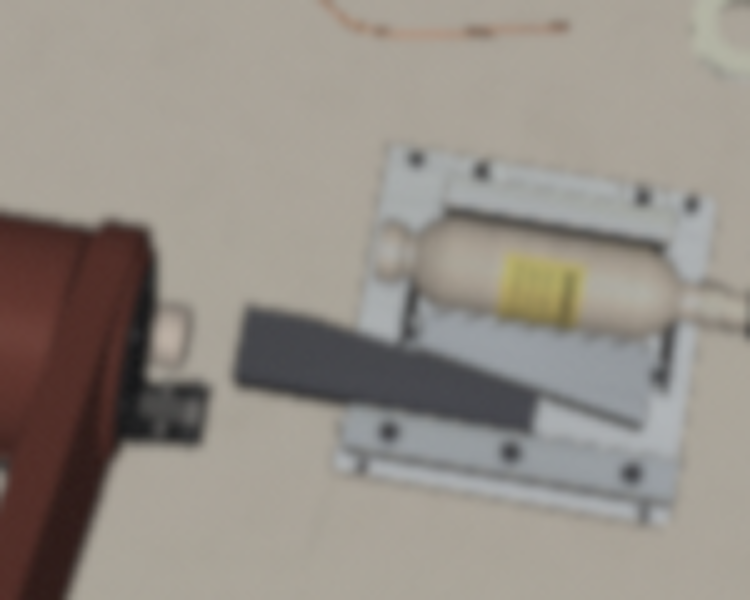

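```bash
cat > tap.py <<'E'
from joint import *
q=np.load('jq.npy');vq=q[3:6];v=np.load('w8o.npy')
c,s=np.cos(vq[2]),np.sin(vq[2]);D_=np.array([s,-c,0.])  # vice -y
P0=v[:3].copy()
def at(d): return P0+D_*d
def prog(o): return float((o['tcp_pos']-P0)@D_)
def fy(o,f0): return float(-(o['wrist_force']-f0)@D_)
E
python3 - <<'E'
from tap import *
# commanded pose vs obs: use obs origin; hold first
f0=np.mean([get_obs()['wrist_force']],axis=0)
d=14;move_l(at(d),speed=60)
o=get_obs();f0=o['wrist_force'];print(o['t'],prog(o),o['tcp_pos'],f0)
n=0
while d<42:
    d+=2;move_l(at(d),speed=40);o=get_obs();F=fy(o,f0);print(d,round(prog(o),1),round(F,1),round(o['t'],2))
    if F>9:break
move_l(at(prog(o)-9),speed=60);o=get_obs();print('back',prog(o),fy(o,f0),o['t'],o['tcp_pos'],o['grip_width'],o['wrist_force'])
im=get_image('scene');cv2.imwrite('pics/s9.png',cv2.resize(im[150:310,200:370,::-1],None,fx=4,fy=4,interpolation=cv2.INTER_CUBIC))
E
```

```text
23.275 14.566245450393053 [502.72   1.12  28.95] [ 0.25  0.47 -3.16]
16 16.0 -0.2 23.52
18 18.0 -1.0 23.77
20 20.1 -0.6 24.02
22 22.1 -0.1 24.27
24 24.1 -1.6 24.52
26 26.2 -1.0 24.77
28 28.2 -1.0 25.02
30 30.2 -1.7 25.27
32 32.2 -0.9 25.52
34 34.2 -0.5 25.77
36 36.2 0.2 26.02
38 38.1 0.4 26.27
40 40.0 1.0 26.52
42 42.0 0.3 26.77
back 32.84057146921088 -0.503504611897487 27.075 [501.39 -17.11  29.08] 12.42147544179073 [ 0.61 -0.07 -4.21]
```

View pics/s9.png

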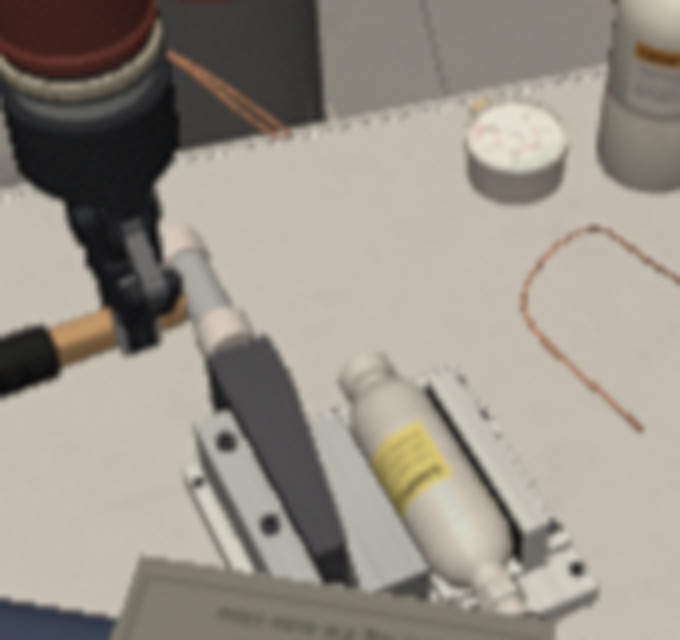

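Run:
```python
from tap import *
o=get_obs();f0=o['wrist_force']
move_l(at(40),speed=60);d=40;F=0
while d<84 and o['t']<37:
    d+=3 if F<2.5 and d<56 else 2 if F<4 else 1 if F<9 else .6
    move_l(at(d),speed=30);o=get_obs();F=fy(o,f0);print(d,round(prog(o),1),round(F,1),round(o['t'],2))
    if F>14:break
move_l(at(prog(o)-9),speed=60);o=get_obs();print('back',prog(o),fy(o,f0),o['t'],o['tcp_pos'],o['grip_width'],o['wrist_force'],f0)
im=get_image('scene');cv2.imwrite('pics/s10.png',cv2.resize(im[150:310,200:370,::-1],None,fx=4,fy=4,interpolation=cv2.INTER_CUBIC))
```

```text
43 43.1 1.3 27.64
46 45.9 2.9 27.89
48 48.0 3.6 28.14
50 50.2 2.7 28.39
52 52.2 3.7 28.64
54 54.2 3.1 28.89
56 56.2 2.3 29.14
58 58.2 1.6 29.39
60 60.2 2.4 29.64
62 62.2 2.5 29.89
64 64.2 3.3 30.14
66 66.0 3.4 30.39
68 66.4 8.9 30.64
69 66.5 11.8 30.89
69.6 66.5 14.0 31.14
back 57.97697071634603 1.1597530246495122 31.4917 [499.19 -42.15  29.18] 12.301035216533215 [ 0.62  0.69 -3.48] [ 0.77 -0.49 -3.2 ]
```

View pics/s10.png

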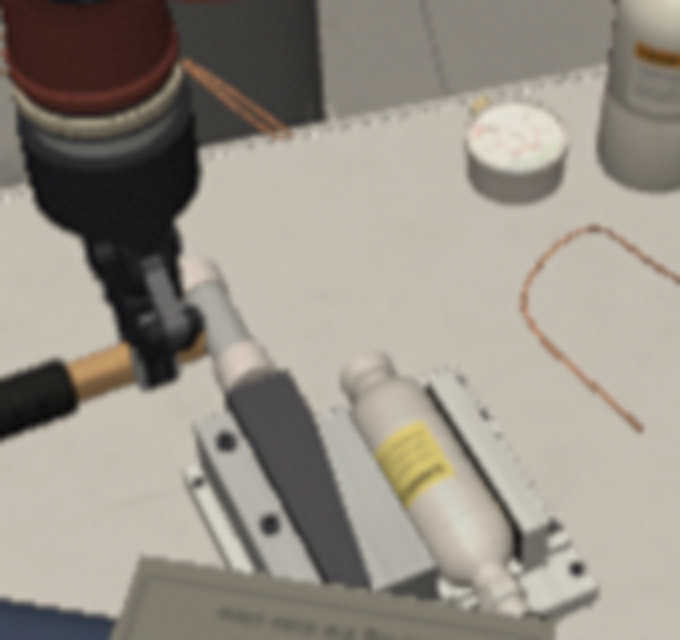

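Run:
```python
from tap import *
for tgt in (21,25):
    o=get_obs();f0=o['wrist_force']
    move_l(at(65),speed=60);d=67
    while d<80:
        move_l(at(d),speed=30);o=get_obs();F=fy(o,f0);print(d,round(prog(o),2),round(F,1),round(o['t'],2),o['tcp_pos'].round(1))
        if F>tgt-1:break
        d+=1.2
    move_l(at(prog(o)-9),speed=60);o=get_obs();print('back',prog(o),fy(o,f0),o['t'],o['ee_rot'],o['grip_width'])
im=get_image('scene');cv2.imwrite('pics/s11.png',cv2.resize(im[150:310,200:370,::-1],None,fx=4,fy=4,interpolation=cv2.INTER_CUBIC))
im=get_image('wrist');cv2.imwrite('pics/w11.png',im[:,:,::-1])
```

```text
67 66.34 5.7 32.07 [497.7 -50.4  28.9]
68.2 66.45 9.5 32.32 [497.6 -50.5  28.9]
69.4 66.55 12.0 32.57 [497.5 -50.6  28.9]
70.60000000000001 66.74 16.4 32.82 [497.4 -50.8  29. ]
71.80000000000001 66.92 19.7 33.07 [497.3 -50.9  29. ]
73.00000000000001 67.1 23.9 33.32 [497.2 -51.1  29. ]
back 58.53441285262493 -0.1154493889281635 33.7167 [-179.99    0.05   84.63] 12.747080148527347
67 66.6 4.0 34.23 [497.6 -50.7  28.8]
68.2 66.72 7.9 34.48 [497.5 -50.8  28.9]
69.4 66.82 12.4 34.73 [497.4 -50.9  28.9]
70.60000000000001 66.92 15.8 34.98 [497.3 -51.   29. ]
71.80000000000001 67.02 19.8 35.23 [497.2 -51.   29. ]
73.00000000000001 67.11 23.6 35.48 [497.1 -51.1  29. ]
74.20000000000002 67.27 26.1 35.73 [497.1 -51.3  29. ]
back 58.781462681036686 -0.07928864525144107 36.15 [-180.      0.06   84.63] 12.229606007988988
```

View pics/s11.png

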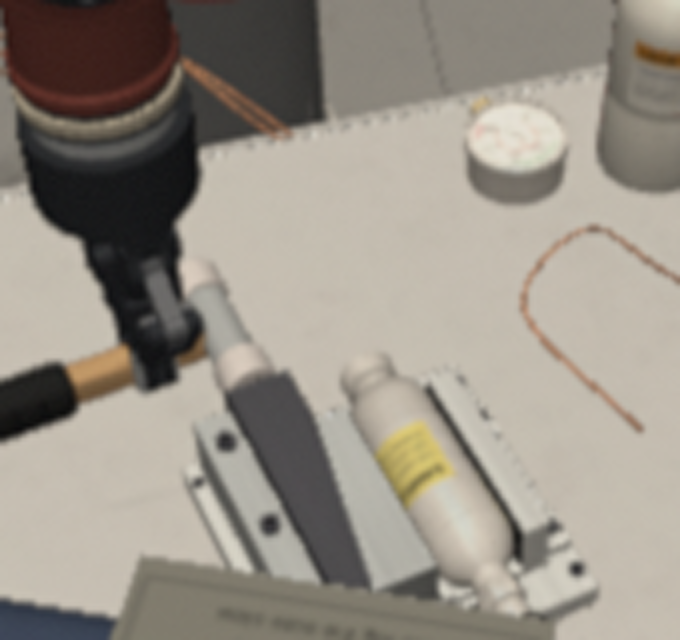

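View pics/w11.png

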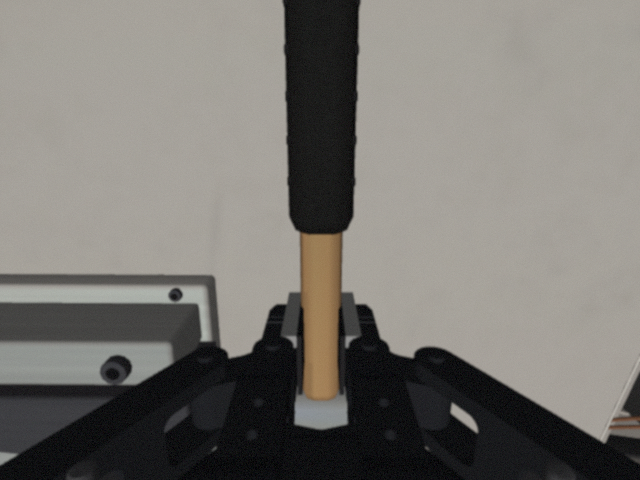

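Run:
```python
from tap import *
o=get_obs();f0=o['wrist_force']
move_l(at(66),speed=60);d=71
while d<78:
    move_l(at(d),speed=25);o=get_obs();F=fy(o,f0);print(d,round(prog(o),2),round(F,1),round(o['t'],2))
    if F>28.5:break
    d+=1.2
p=prog(o);move_l(at(p-15),speed=80);o=get_obs();print('back',prog(o),fy(o,f0),o['t'],o['grip_width'])
# to the lay-down spot: original hammer place
q=np.load('jq.npy');h=q[6:9];g=tr(h,[[-36,0,0]])[0]
b=at(-5);move_l([b[0],b[1],60],speed=200)
a=[180,0,float(np.degrees(h[2]))+90]
goto([g[0],g[1],40],a)
f0=get_obs()['wrist_force'];z=40
for z in (12,6,4.5,3.5,2.5,1.5):
    move_l([g[0],g[1],z],speed=80 if z>10 else 30);o=get_obs();dz=(o['wrist_force']-f0)[2];print(z,o['tcp_pos'],round(dz,2),round(o['t'],2))
    if dz>3:break
```

```text
71 67.0 16.6 36.88
72.2 67.1 20.2 37.12
73.4 67.17 22.9 37.38
74.60000000000001 67.32 27.1 37.62
75.80000000000001 67.48 29.9 37.88
back 52.90565495647303 1.302765493726659 38.3167 12.508758666169113
12 [498.32  56.27  11.38] 0.0 39.72
6 [498.66  56.59   5.92] -1.3 40.07
4.5 [498.8   56.56   4.52] -0.79 40.32
3.5 [499.09  56.54   3.92] 2.55 40.57
2.5 [499.1   56.55   3.87] 11.84 40.82
```

Run:
```python
from tap import *
o=get_obs();x,y=499.0,56.5
move_l([x,y,3.6],speed=30)
grip(50);wait(.1)
move_l([x,y,150],speed=150);wait(.2)
o=get_obs();print(o['t'],o['wrist_force'],o['grip_width'])
im=get_image('scene');cv2.imwrite('pics/s12.png',cv2.resize(im[140:320,150:380,::-1],None,fx=3.4,fy=3.3,interpolation=cv2.INTER_CUBIC))
im=get_image('wrist');cv2.imwrite('pics/w12.png',im[:,:,::-1])
```

```text
42.9417 [ 0.22 -1.3  -0.08] 49.752864084485594
```

View pics/s12.png

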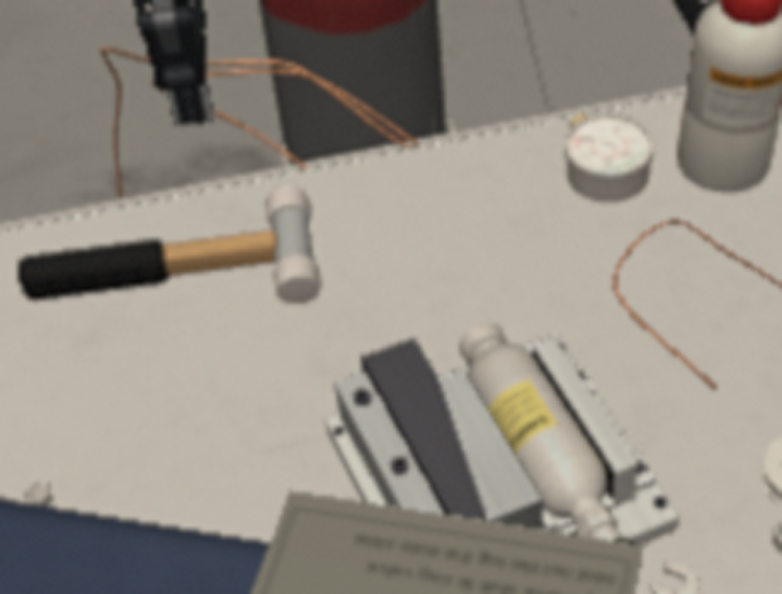

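View pics/w12.png

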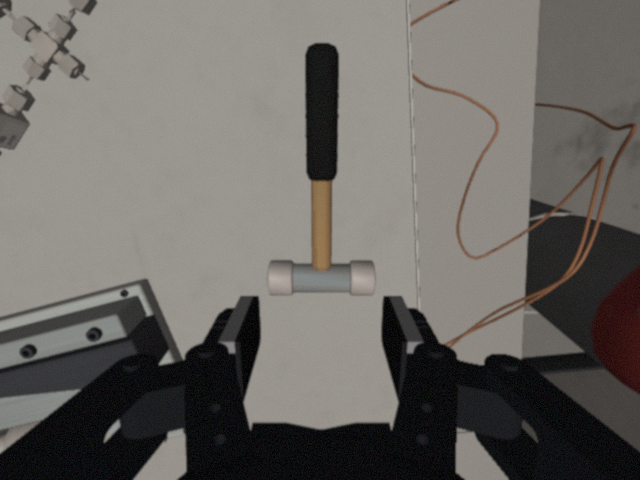

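The hammer lies flat on the bench. The wedge is driven in along the fence, and the jaw is against the cylinder. Handing in.

Run:
```python
from station import *
print(get_obs()['t']);print(sign_off())
```

```text
43.0417
the job is handed in; nothing more can be done
None
```

I handed the job in at 43 s of the allowed 56. The interface gives no verdict, and I could not measure the jaw's grip on the cylinder directly.

**Setting the wedge:** I found the vice, wedge and hammer from two wrist-camera views, which disagreed by about 2 mm. I lowered the wedge onto the slot floor thin end first, moved it gently towards the fence and let go. The pictures showed it straight along the fence, about 4–5 mm deeper than the given start point.

**Tapping:** I made five separate slow taps, pressing with the hammer rather than swinging it, and drew it back about 9–15 mm after each.

| Tap | Peak force at the wrist | What the wedge did |
|---|---|---|
| 1 | about 1 N | slid forward with little resistance |
| 2 | 14 N | resistance rose sharply after about 44 mm |
| 3 | about 24 N | less than 1 mm further |
| 4 | about 26 N | less than 1 mm further |
| 5 | about 30 N | less than 1 mm further |

- **Tap 1:** it may not have reached the 2 N that counts as a tap, but there were four clear ones after it.
- **Tap 5:** it went past the 14–25 N you gave for light taps, to make sure of the grip, but stayed well under 50 N.

**Last checks:** The hammer is back where it lay, flat and well clear of the vice and wedge. The jaw looks closed on the cylinder. The gauge and bottle look unmoved. The tube cutter and adapter were out of view in the last pictures, and the arm did not go near them.

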